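# Press a loaf mould in the bench ratchet press

## Robot

A 7-joint arm with a two-finger parallel gripper is mounted at the origin on the work surface. World frame = base frame: x ahead of the robot, y to its left, z up, the work surface at z = 0. Lengths are in m, angles in rad, forces in N, time in s.
With the tool pointing down it reaches from about 0.4 to 0.85 m from the base axis. Payload 10.4 kg.
Tool frame: the origin (TCP) lies midway between the tips of the shut fingers; the grasp point (between the pads) lies manip.grip_depth behind it (manip.grip_depth is the distance from the TCP to the grasp point, in m); z points along the fingers, x is the direction in which the jaws open and shut, and the axes are right-handed (so a half turn about z gives the same grasp; the last joint's range is limited). The gripper opens to 85 mm and grips with 20 to 120 N. Pads are 22 mm wide; open, the fingers measure 114 mm over their backs; the gripper's body (76 mm by 85 mm) begins 54 mm behind the grasp point. The pads swing forward as they close: fully open they stand 13 mm farther back than shut.
Start: joints at [-1.324, 0.332, -0.065, 1.46, 0.022, 1.35, -0.088], TCP at [0.167, 0.602, 0.231] pointing down, gripper open.
Joint ranges: [-2.6, 2.6], [-0.5, 2.12], [-1.47, 1.34], [0.16, 2.42], [-1.27, 4.41], [0.06, 2.06], [-2.6, 2.6]. Speed limits (rad/s): [2.22, 2.22, 2.79, 2.79, 3.14, 3.14, 3.14].

## Interface

Orientations are given as a unit quaternion [x, y, z, w].
In Python, from workcell import manip gives the robot as it stands. The module is installed in compiled form; this text tells all that it offers.
- The arm moves only by the tool send_rows, never from a script. Its argument "steps" is a list of rows, each a list of 2 entries, a list of its own where there are three numbers: the shift along the tool's x, y, z in m, then the turn about the tool's z in rad. In form: [[[x, y, z], spin], ...]. A call has exactly 8 rows; each row is the pose to reach, as a shift and turn from the pose commanded when the call began, along the tool's axes at that moment; what a row does not reach only later rows make up. A row lasts 1/8 s, in which the tool goes at most 62.5 mm and 10.7 degrees, less where a joint would pass 70% of its speed; a pose out of reach is approached as far as the arm can. A call with a gripper value outside its range is refused whole. "hand" is the opening, from 0 (shut) to 1 (fully open), set as the call begins (left out, the last holds). The fingers move at their own pace and stop on an object; "force" is the grip in N (left out, the last holds). Time passes only in rows, so rows that repeat a pose let the fingers close, or fill a call up. It gives the time, the measured TCP pose, the force and the opening at its end, in the units of the state.
- manip.get_obs(): the state, without advancing time (a new reading comes with each control period).
- manip.camera(name): name is "scene" or "top" or "wrist"; returns (picture, depth): 420x560x3 uint8, red, green, blue; 420x560 float32, m along the optical axis (not along the pixel's ray), 0 where there is no reading.
- manip.camera_info(name): a dict with "intrinsics" (3x3 intrinsics, pixels), "pose" (4x4, takes a point from camera to world coordinates); the wrist camera has in their place "T_tool_cam" (4x4, takes a point from camera to tool coordinates, whose origin is the TCP and whose axes are the tool frame's). Camera axes: x right, y up, looking along -z (the intrinsics and any distortion apply to the point x, -y, -z); pixel columns grow to the right and rows downward; lengths in m; the calibration is good to about 2 mm. A picture is of the moment at which its call begins: read the wrist's pose just before it. camera_info takes no time and is no camera call.
- manip.hand_in(): hands the job in, once; it reports no verdict.
The state is a dict: "clock": time; "joint_pos": joint angles; "joint_velocities": joint speeds; "tau": joint torques, N m; "position": TCP position; "ee_rot": TCP orientation; "ft_force": force on the tool from outside, world axes, zero at the start; "torque": the same for the moment, N m; "grip_width": opening from 0.0 (shut) to 1.0 (fully open).
Only numpy, scipy, OpenCV 4.12 (cv2) and the standard library are available. Lean on these libraries where they do the work, as an engineer would, in place of code of your own. Each camera call takes 0.05 s, during which the arm holds its last target.

## Task

Slide the loaf mould fully home under the press, up against its back stops. Then pump the press's hand lever, full strokes down and up, to bring the ram down a tooth at a time until the mould's lid springs are squeezed solid and the lever stops dead in a down-stroke; lean on it firmly but do not force it. Finish with the lever raised back to the top of its travel and let go, the ram held down on the lid by its catch, the mould still home and the other things on the counter left alone.

Things in the scene. Friction and masses are not known exactly. Their poses are not given: they have to be found in the camera images.
- press: White bench press fixed on the counter, base 400 x 160 mm, column at the back, head on top, 325 mm high. Origin on the counter under the ram's axis; x from the open front (robot's side) to the column, y left, z up. Head: underside 195 mm up, front face at x = -30 mm, 76 mm wide.
- bed_centre (a point): Point on the press's steel bed under the ram's axis, 22 mm above the counter. Guide rails along the press's x (inner faces 107 mm apart, 14 mm high) lead to two back stops whose faces are 100 mm behind this point (+x).
- mould: Loose aluminium loaf mould 200 (x) x 100 (y) x 85 mm high, about 0.85 kg, on the bed between the rails, 45 to 90 mm short of home. Origin: centre of its underside; on the ram's axis when home. Its lid: a plate inside, four springs, a bridge with a round boss 114 to 122 mm up. The plate sinks easily, 2 to 22 mm unseen, to the loaf; then the springs close over 20 mm (2 N/mm); then solid.
- mould_bar (a point): Centre of the round pull bar (10 mm thick, 60 mm straight along y) on the mould's near end: 132 mm in front of its origin (-x), 50 mm above its underside, 27 mm clear of the end wall. Push on it, or take hold of it from above, to slide the mould.
- ram: The press's round vertical ram, with ratchet teeth at 10 mm pitch and a 44 mm foot. Its origin is at the press's origin at the start and goes down with it; the foot's underside is 150 mm above this origin. It goes down one tooth (10 mm, the first time up to 13) at each full lever stroke, 4 or 5 strokes in all, and a spring catch keeps it from rising again by more than the last, unfinished tooth.
- lever (a joint): Hand lever angle, rad: 0 at its upper stop, growing downwards, 0.50 at its lower stop; stays where left. A stroke gains a tooth if it runs from under 0.05 to over 0.43. Unloaded it needs 2 to 5 N at the grip, down or up; the ram's load adds a sixth of itself: some 7 N with the springs nearly closed, then a steep rise (1 N per mm) when solid. 12 to 18 N is firm enough; over 25 N risks the mould.
- grip (a point): Centre of the lever's black rubber grip, a round bar 26 mm thick, 110 mm long, running along the lever on the press's right side (-y), 125 mm beside the ram's axis. Grip it from above, fingers closing along the press's y.
- lever_pivot (a point): Point on the lever's pivot axis (along the press's y) in the plane of the grip: 52 mm behind the ram's axis (+x), 125 mm to its right (-y), 250 mm above the counter. The grip's centre moves on a 210 mm circle about it; at lever angle q the lever rises from it by 0.23 - q rad above level, towards the front (-x).
- shaker_tall: Bystander: loose steel shaker, 68 mm across, 100 mm high. Origin: centre of its underside.
- shaker_short: Bystander: loose steel shaker, 76 mm across, 74 mm high. Origin: centre of its underside.
- pastry_box: Bystander: loose closed cardboard pastry box 130 x 130 x 62 mm. Origin: centre of its underside.

How it is judged:
On the way, in this order (a step that is already met when the one before it is completed fails the run):
1. the mould is slid home against the back stops (x of mould in the frame of press above -0.004 m and y of mould in the frame of press between -0.008 and 0.008 m), for 0.2 s.
2. the ram is pumped down until the lid springs are squeezed solid (more than 60 N under its foot) (contact force between ram and mould above 60 N), for 0.05 s.
At the end, for the whole second after the job is handed in: The mould stands home against the back stops (within 4 mm), the ram is held down by its catch and presses on the lid with more than 14 N, and the lever is let go and at rest at the top of its travel (within 0.12 rad, 25 mm at the grip) (contact force between ram and mould above 14 N and x of mould in the frame of press above -0.004 m and value of joint lever below 0.12 rad and velocity of joint lever between -0.1 and 0.1 rad/s); the robot touches nothing.
It fails at once if the lever is forced: the ram bears on the mould with more than 200 N (over 30 N at the grip) (contact force between ram and mould above 200 N).
It fails at once if a bystander is moved by more than 30 mm (distance of any of shaker_tall, shaker_short, pastry_box from where it was at the start of the episode above 0.03 m).
It also fails if it takes over 72 s, if anything falls off the work surface, if the arm or the gripper's body presses on something with over 40 N, if the wrist force passes 120 N, or if a joint passes its speed limit or range.

## Working session

There is one attempt and no reset: what is moved stays moved. The work goes in short steps, Python scripts to look and compute and a tool call to move; the robot and the scene stay as the last step left them, time stands still between calls to the robot, and variables do not carry over. Pictures are saved under pics/ and viewed, and the job is handed in when it is done.

Besides the shell and the picture viewer there is one more tool, called after ">>>" as name(argument=value, ...) on one line, values as JSON. send_rows: Moves the arm, as the interface text tells. Its arguments: {"type":"object","properties":{"steps":{"type":"array"},"hand":{"type":"number"},"force":{"type":"number"}},"required":["steps"]}

```bash
mkdir -p pics; ls; cat > h.py <<'E'
import numpy as np, cv2
from workcell import manip
from scipy.spatial.transform import Rotation as R
def snap(n,f):
    im,d=manip.camera(n); cv2.imwrite('pics/'+f+'.png',im[:,:,::-1]); np.save('pics/'+f+'.npy',d); return im,d
def cloud(n,d,T=None):
    i=manip.camera_info(n); K=np.array(i['intrinsics']); T=np.array(i['pose']) if T is None else T
    v,u=np.mgrid[:d.shape[0],:d.shape[1]]
    x=(u-K[0,2])/K[0,0]*d; y=(v-K[1,2])/K[1,1]*d
    p=np.stack([x,-y,-d],-1)
    return p@T[:3,:3].T+T[:3,3]
E
python3 - <<'E'
from h import *
o=manip.get_obs(); print(o, manip.grip_depth)
for n in('scene','top'):
    i=manip.camera_info(n); print(n,i)
    im,d=snap(n,n+'0')
print(manip.camera_info('wrist'))
E
```

```text
pics
{'clock': 0.0, 'joint_pos': array([-1.32362179,  0.33286837, -0.06471982,  1.46095582,  0.02162016,
        1.34989344, -0.08851547]), 'joint_velocities': array([-6.32869498e-04,  5.59066660e-05, -1.74581707e-03,  5.27357785e-04,
        3.09350327e-04,  5.12944545e-04, -1.30457826e-03]), 'tau': array([-1.32780446e-03, -6.25465679e+01,  4.79801476e-02, -3.91592252e+01,
        1.60634721e-02,  1.01546425e-02, -6.22388711e-06]), 'position': array([0.16647059, 0.60202799, 0.23051125]), 'ee_rot': array([ 7.95765526e-01,  6.05604423e-01, -5.43287713e-04,  4.63708702e-04]), 'ft_force': array([ 0.29918398, -0.00522772, -0.02125479]), 'torque': array([-0.01537992, -0.00381799,  0.01406906]), 'grip_width': 0.9982777573957494} 0.0187
scene {'intrinsics': array([[472.92887646,   0.        , 271.93808597],
       [  0.        , 472.92887646, 214.5859642 ],
       [  0.        ,   0.        ,   1.        ]]), 'pose': array([[ 0.64032848, -0.55526782,  0.53071376,  1.23466078],
       [ 0.76789748,  0.44686465, -0.45896127, -0.58034315],
       [ 0.0176892 ,  0.70141973,  0.71252892,  1.0316
[... 323 characters left out ...]
.99947174,  0.02716911,  0.01783453, -0.01785766],
       [ 0.02048222,  0.10051682,  0.99472451,  1.57800416],
       [ 0.        ,  0.        ,  0.        ,  1.        ]])}
{'intrinsics': array([[292.64759391,   0.        , 281.12140369],
       [  0.        , 292.64759391, 207.64279053],
       [  0.        ,   0.        ,   1.        ]]), 'T_tool_cam': array([[ 9.99999562e-01,  5.94306281e-04, -7.22954218e-04,
         3.20528572e-04],
       [ 3.29497073e-04, -9.46605304e-01, -3.22394618e-01,
        -8.29125686e-02],
       [-8.75953444e-04,  3.22394239e-01, -9.46605085e-01,
        -1.43750246e-01],
       [ 0.00000000e+00,  0.00000000e+00,  0.00000000e+00,
         1.00000000e+00]])}
```

View pics/scene0.png

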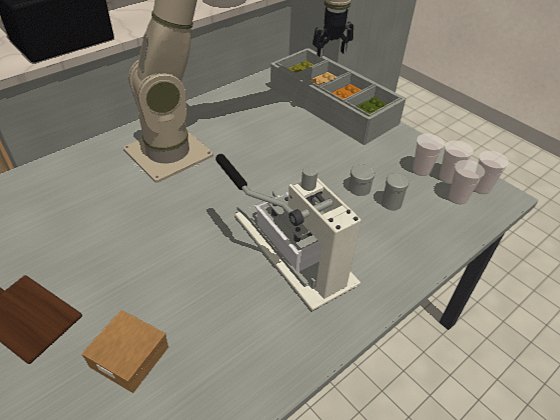

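View pics/top0.png

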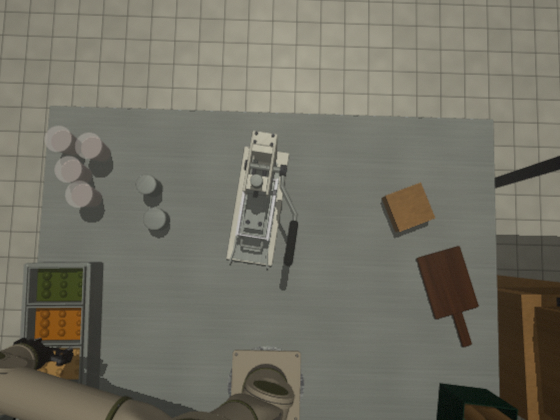

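```bash
python3 - <<'E'
from h import *
import cv2
for n in('top','scene'):
    d=np.load(f'pics/{n}0.npy'); im=cv2.imread(f'pics/{n}0.png')
    P=cloud(n,d); x,y,z=P[...,0],P[...,1],P[...,2]
    # ortho rectified render 1mm/px: x 0.3..0.95, y 0.35..-0.2
    H=np.zeros((650,550,3),np.uint8); Z=np.full((650,550),-1.)
    m=(x>.3)&(x<.949)&(y<.35)&(y>-.199)&(d>0)
    print(n,'table z',np.median(z[m&(abs(z)<.03)]))
    if n=='top':
      im2=cv2.resize(im[100:290,200:330],None,fx=4,fy=4,interpolation=cv2.INTER_CUBIC)
    else: im2=cv2.resize(im[130:320,180:380],None,fx=4,fy=4,interpolation=cv2.INTER_CUBIC)
    cv2.imwrite(f'pics/{n}zoom.png',im2[:, :800])
    for lo,hi in((.31,.34),(.185,.2),(.075,.09),(.1,.13),(.01,.03),(.2,.31)):
        q=P[m&(z>lo)&(z<hi)]
        q=q[(q[:,1]>-.2)&(q[:,1]<.2)]
        if len(q)>5:
            r=cv2.minAreaRect(q[:,:2].astype(np.float32)*1000); print(lo,hi,len(q),np.median(q[:,2]),r)
E
```

```text
top table z 0.001023814374839782
0.31 0.34 129 0.3242230513707667 ((648.0574951171875, 40.05976104736328), (33.717613220214844, 33.58537292480469), 1.1780050992965698)
0.075 0.09 118 0.07949681712179968 ((623.83544921875, 43.91598129272461), (88.30548095703125, 329.98358154296875), 81.0788345336914)
0.1 0.13 504 0.10669809456679424 ((640.3917236328125, 40.29197311401367), (109.79721069335938, 294.5074462890625), 82.5901870727539)
0.01 0.03 2085 0.021092671114343986 ((621.9849853515625, 3.1894378662109375), (637.4736328125, 393.9573669433594), 0.09701535850763321)
0.2 0.31 2083 0.2727611444587077 ((606.0337524414062, 4.433868408203125), (409.068115234375, 141.1934356689453), 13.465049743652344)
scene table z -0.001862190838709754
0.31 0.34 166 0.32096106309844363 ((650.1319580078125, 36.4259033203125), (33.51616668701172, 34.09650421142578), 87.15875244140625)
0.185 0.2 172 0.19385509939944784 ((738.30615234375, 21.964195251464844), (74.74617004394531, 131.39808654785156), 84.93305969238281)
0.075 0.09 344 0.08282575946809112 ((631.9981689453125, 28.378154754638672), (88.34152221679688, 343.2913818359375), 83.29022979736328)
0.1 0.13 670 0.1062314985238132 ((646.3621826171875, 30.26311492919922), (110.61540222167969, 315.643310546875), 80.72817993164062)
0.01 0.03 2122 0.018345795822228395 ((607.1007690429688, 40.349754333496094), (161.91555786132812, 408.5404968261719), 83.14410400390625)
0.2 0.31 4108 0.2608716192596961 ((608.9569702148438, -4.4190673828125), (410.2895202636719, 136.74270629882812), 13.555059432983398)
```

View pics/topzoom.png

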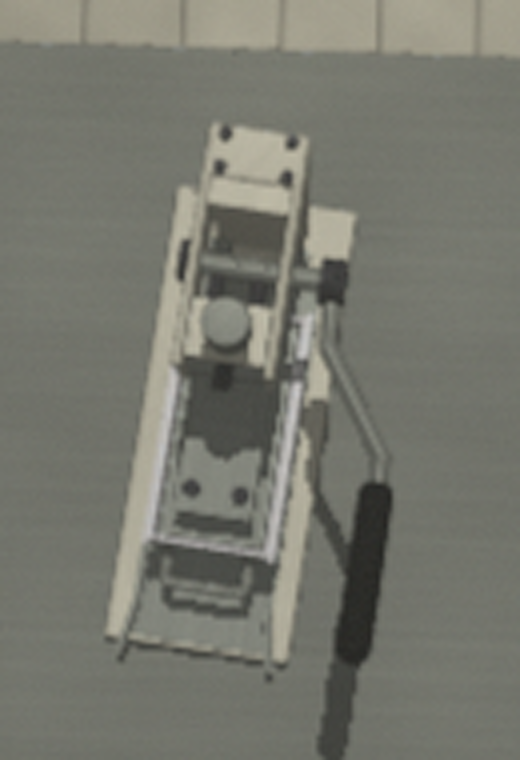

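View pics/scenezoom.png

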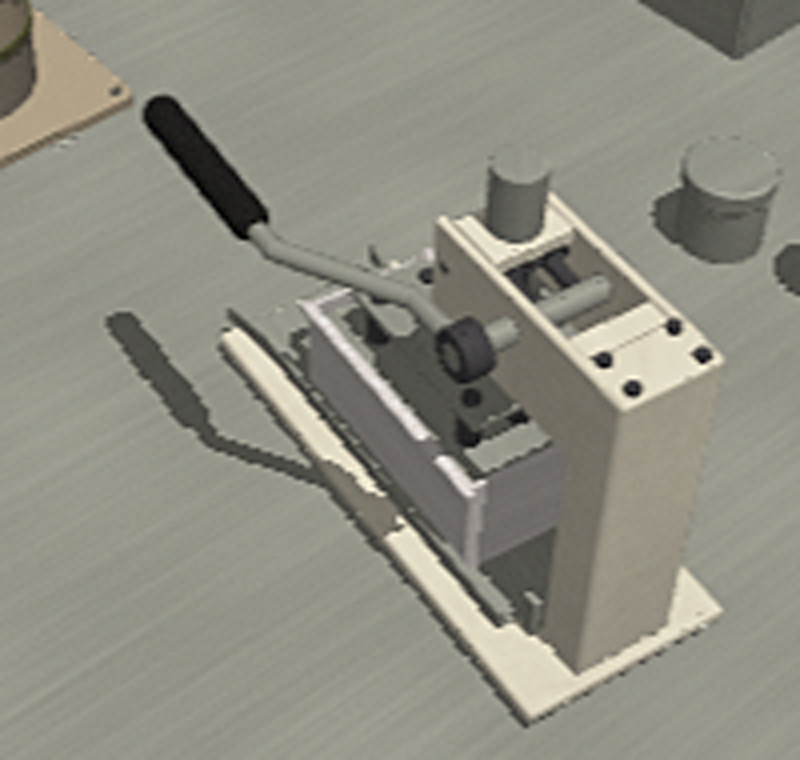

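```bash
python3 - <<'E'
from h import *
for n in('top','scene'):
    d=np.load(f'pics/{n}0.npy'); im=cv2.imread(f'pics/{n}0.png')
    P=cloud(n,d); x,y,z=P[...,0],P[...,1],P[...,2]
    near=(x>.3)&(x<.95)&(y<.2)&(y>-.2)&(d>0)
    zo=.001 if n=='top' else -.002
    g=near&(im.max(2)<60)&(z>.15)&(x<.6)
    q=P[g]; 
    dx=q[:,:2]; c=dx.mean(0); u,s,vt=np.linalg.svd(dx-c); v=vt[0]*np.sign(vt[0,0])
    t=(dx-c)@v; print(n,'grip n',len(q),'c',c,'yaw',np.degrees(np.arctan2(v[1],v[0])),'ext',t.min(),t.max(), 'mid',c+v*(t.min()+t.max())/2)
    k=np.polyfit(t,q[:,2],1); print(' z at 0, slope',k)
    # base plate white
    b=near&(abs(z-zo-.018)<.012)&(im.min(2)>120); q=P[b]; r=cv2.minAreaRect(q[:,:2].astype(np.float32)); print(' base',len(q),np.median(q[:,2]),r, cv2.boxPoints(r).round(3).tolist())
    # head white z>.25
    b=near&(z>.22)&(im.min(2)>110)&(x>.6)&(y>-.03)
    q=P[b]; r=cv2.minAreaRect(q[:,:2].astype(np.float32)); print(' head',len(q),np.median(q[:,2]),r,cv2.boxPoints(r).round(3).tolist())
E
```

```text
top grip n 366 c [ 0.47613588 -0.06318774] yaw -7.769644792427918 ext -0.06638256728244549 0.06592702736394813 mid [ 0.47591021 -0.06315695]
 z at 0, slope [-0.05992541  0.27370096]
 base 1341 0.021121617672227533 ((0.6109838485717773, 0.04637966305017471), (0.15814907848834991, 0.39642706513404846), 82.75501251220703) [[0.40400001406669617, -0.007000000216066837], [0.7979999780654907, -0.05700000002980232], [0.8180000185966492, 0.10000000149011612], [0.42399999499320984, 0.15000000596046448]]
 head 958 0.2762615849060436 ((0.7108670473098755, 0.024213746190071106), (0.11063878238201141, 0.1859598606824875), 88.25611114501953) [[0.6159999966621399, -0.02800000086426735], [0.8019999861717224, -0.03400000184774399], [0.8050000071525574, 0.07699999958276749], [0.6200000047683716, 0.0820000022649765]]
scene grip n 382 c [ 0.48522293 -0.0721315 ] yaw -6.946247315698303 ext -0.06795801827889958 0.06106343835036107 mid [ 0.48180095 -0.0717146 ]
 z at 0, slope [-0.07312876  0.26934429]
 base 1406 0.01770960405966826 ((0.6187248229980469, -0.0005252659320831299), (0.6269491910934448, 0.3618936538696289), 4.684844493865967) [[0.2919999957084656, 0.15399999916553497], [0.32100000977516174, -0.20600000023841858], [0.9459999799728394, -0.1550000011920929], [0.9160000085830688, 0.20499999821186066]]
 head 1654 0.27205292996345976 ((0.7120782136917114, 0.023289058357477188), (0.09965574741363525, 0.18570257723331451), 78.48249816894531) [[0.6110000014305115, -0.007000000216066837], [0.7929999828338623, -0.04399999976158142], [0.8130000233650208, 0.05400000140070915], [0.6309999823570251, 0.09099999815225601]]
```

```bash
cat >> h.py <<'E'
YAW=np.radians(-7.3); O=np.array([.649,.038])
def w2p(P):
    c,s=np.cos(YAW),np.sin(YAW); q=P.copy(); d=P[...,:2]-O
    q[...,0]=c*d[...,0]+s*d[...,1]; q[...,1]=-s*d[...,0]+c*d[...,1]; return q
def p2w(p):
    c,s=np.cos(YAW),np.sin(YAW); return np.array([O[0]+c*p[0]-s*p[1],O[1]+s*p[0]+c*p[1],p[2]])
def rel(target_w,o=None):
    o=o or manip.get_obs(); r=R.from_quat(o['ee_rot']); x=r.apply([1,0,0]); ang=np.arctan2(x[1],x[0])
    sp=-((YAW+np.pi/2-ang+np.pi/2)%np.pi-np.pi/2)
    return (r.inv().apply(np.asarray(target_w)-o['position'])*1000).round(1), round(sp,4)
def st():
    o=manip.get_obs(); r=R.from_quat(o['ee_rot']); x=r.apply([1,0,0])
    print('t',round(o['clock'],2),'press mm',(w2p(o['position'])*1000).round(1),'F',o['ft_force'].round(2),'yawerr',np.degrees(np.arctan2(x[1],x[0])-YAW)-90,'tilt',r.apply([0,0,1]).round(4),'w',round(o['grip_width'],3)); return o
E
python3 - <<'E'
from h import *
for n in('top','scene'):
    d=np.load(f'pics/{n}0.npy'); im=cv2.imread(f'pics/{n}0.png')
    P=w2p(cloud(n,d))
    m=(abs(P[...,1])<.07)&(P[...,0]<-.1)&(P[...,0]>-.26)&(d>0)&(P[...,2]>.04)
    q=P[m]
    print(n)
    for lo in np.arange(-.26,-.1,.006):
        s=q[(q[:,0]>=lo)&(q[:,0]<lo+.006)]
        if len(s): print(round(lo,3),len(s),'z',s[:,2].min().round(3),np.median(s[:,2]).round(3),s[:,2].max().round(3),'y',s[:,1].min().round(3),s[:,1].max().round(3))
o=st()
for p in([-.24,0,.23],[-.24,0,.065]): print(p2w(p),rel(p2w(p)))
E
```

```text
top
-0.242 1 z 0.04 0.04 0.04 y 0.064 0.064
-0.224 4 z 0.041 0.041 0.044 y -0.06 0.064
-0.218 1 z 0.04 0.04 0.04 y 0.059 0.059
-0.212 2 z 0.042 0.042 0.043 y 0.059 0.062
-0.206 1 z 0.04 0.04 0.04 y -0.054 -0.054
-0.2 1 z 0.043 0.043 0.043 y 0.057 0.057
-0.194 23 z 0.043 0.077 0.083 y -0.055 0.036
-0.188 41 z 0.042 0.077 0.087 y -0.054 0.04
-0.182 15 z 0.041 0.074 0.082 y -0.037 0.057
-0.176 15 z 0.041 0.074 0.08 y -0.056 0.038
-0.17 12 z 0.072 0.077 0.085 y -0.035 0.039
-0.164 10 z 0.068 0.074 0.082 y -0.037 0.041
-0.158 45 z 0.045 0.103 0.111 y -0.053 0.056
-0.152 47 z 0.077 0.103 0.113 y -0.053 0.056
-0.146 63 z 0.088 0.099 0.112 y -0.052 0.054
-0.14 58 z 0.07 0.098 0.112 y -0.051 0.056
-0.134 71 z 0.081 0.1 0.143 y -0.053 0.056
-0.128 62 z 0.089 0.134 0.143 y -0.052 0.054
-0.122 62 z 0.073 0.131 0.141 y -0.051 0.055
-0.116 60 z 0.077 0.131 0.142 y -0.054 0.056
-0.11 63 z 0.091 0.133 0.144 y -0.053 0.054
-0.104 42 z 0.092 0.134 0.139 y -0.052 0.054
scene
-0.194 3 z 0.072 0.073 0.074 y -0.033 0.03
-0.188 18 z 0.071 0.074 0.078 y -0.033 0.029
-0.182 3 z 0.075 0.075 0.076 y -0.027 0.031
-0.164 1 z 0.103 0.103 0.103 y -0.054 -0.054
-0.158 28 z 0.056 0.104 0.107 y -0.057 0.053
-0.152 52 z 0.044 0.096 0.109 y -0.058 0.047
-0.146 33 z 0.04 0.094 0.106 y -0.059 -0.019
-0.14 37 z 0.041 0.092 0.105 y -0.058 -0.017
-0.134 33 z 0.041 0.094 0.129 y -0.058 0.013
-0.128 52 z 0.044 0.102 0.135 y -0.058 0.029
-0.122 47 z 0.044 0.102 0.135 y -0.057 0.026
-0.116 51 z 0.042 0.103 0.137 y -0.057 0.021
-0.11 54 z 0.041 0.105 0.138 y -0.058 0.018
-0.104 45 z 0.044 0.098 0.138 y -0.057 0.016
t 0.1 press mm [-550.3  498.2  230.6] F [ 0.84 -0.21 -0.28] yawerr -8.158051196338704 tilt [-3.0e-04 -1.3e-03 -1.0e+00] w 0.995
[0.41094533 0.06849551 0.23      ] (array([-449.1,  377.8,    1.2]), np.float64(-0.1424))
[0.41094533 0.06849551 0.065     ] (array([-448.9,  377.8,  166.2]), np.float64(-0.1424))
```

>>> send_rows(steps=[[[-0.02, 0.017, 0], -0.018], [[-0.06, 0.05, 0], -0.036], [[-0.1, 0.085, 0], -0.054], [[-0.15, 0.126, 0], -0.072], [[-0.2, 0.168, 0], -0.09], [[-0.25, 0.21, 0], -0.108], [[-0.29, 0.244, 0], -0.125], [[-0.32, 0.27, 0], -0.142]], hand=0, force=40)

```text
clock: 1.1
position: [0.3422, 0.2194, 0.2312]
ee_rot: [0.751, 0.66, 0.0, -0.0]
ft_force: [0.7, 0.6, -0.7]
grip_width: 0.0
```

```bash
python3 -c "
from h import *
st()
for p in([-.24,0,.23],[-.24,0,.065]): print(rel(p2w(p)))"
```

```text
t 1.1 press mm [-327.3  140.9  231.2] F [ 0.73  0.63 -0.72] yawerr -0.11822733013892162 tilt [-2.e-04  4.e-04 -1.e+00] w 0.0
(array([-140.7,   87.6,    1.2]), np.float64(-0.0021))
(array([-140.8,   87.7,  166.2]), np.float64(-0.0021))
```

>>> send_rows(steps=[[[-0.04, 0.025, 0], 0], [[-0.09, 0.055, 0], 0], [[-0.13, 0.08, 0.02], 0], [[-0.141, 0.088, 0.05], 0], [[-0.141, 0.088, 0.09], 0], [[-0.141, 0.088, 0.13], 0], [[-0.141, 0.088, 0.16], 0], [[-0.141, 0.088, 0.171], 0]])

```text
clock: 2.1
position: [0.4097, 0.0705, 0.0589]
ee_rot: [0.751, 0.66, -0.001, -0.0]
ft_force: [0.1, 0.3, 0.4]
grip_width: -0.001
```

```bash
python3 -c "
from h import *
st()
snap('wrist','w1')
snap('top','t1')
im=cv2.imread('pics/t1.png');cv2.imwrite('pics/t1z.png',cv2.resize(im[100:290,200:330],None,fx=3,fy=3))"
```

```text
t 2.1 press mm [-241.5    1.8   58.9] F [0.07 0.29 0.42] yawerr -0.030380873494891603 tilt [-0.0025 -0.0013 -1.    ] w -0.001
```

View pics/w1.png

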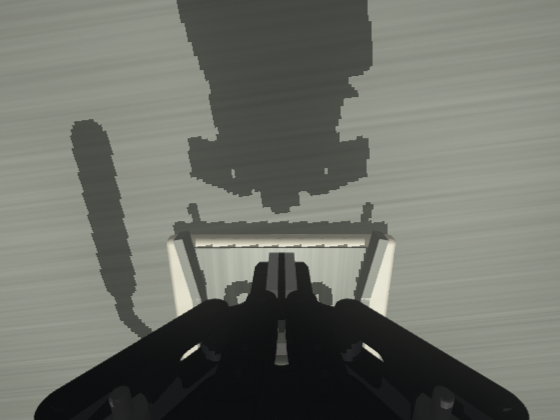

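View pics/t1z.png

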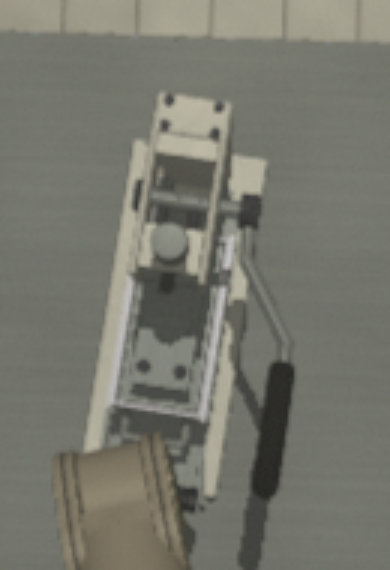

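>>> send_rows(steps=[[[-0.002, 0.015, 0], 0], [[-0.002, 0.03, 0], 0], [[-0.002, 0.038, 0], 0], [[-0.002, 0.046, 0], 0], [[-0.002, 0.055, 0], 0], [[-0.002, 0.065, 0], 0], [[-0.002, 0.075, 0], 0], [[-0.002, 0.083, 0], 0]])

```text
clock: 3.2
position: [0.4921, 0.0586, 0.0601]
ee_rot: [0.751, 0.661, -0.001, -0.001]
ft_force: [-7.1, 0.9, 5.7]
grip_width: 0.001
```

>>> send_rows(steps=[[[0, 0.002, 0], 0], [[0, 0.004, 0], 0], [[0, 0.006, 0], 0], [[0, 0.008, 0], 0], [[0, 0.009, 0], 0], [[0, 0.01, 0], 0], [[0, 0.01, 0], 0], [[0, 0.01, 0], 0]])

```text
clock: 4.2
position: [0.5019, 0.0573, 0.0601]
ee_rot: [0.751, 0.661, -0.001, -0.001]
ft_force: [-5.3, 0.6, 2.3]
grip_width: 0.001
```

```bash
python3 -c "
from h import *
st()"
```

```text
t 4.2 press mm [-148.3    0.5   60.1] F [-5.26  0.61  2.25] yawerr -0.012083611726652066 tilt [-1.8e-03  2.0e-04 -1.0e+00] w 0.001
```

>>> send_rows(steps=[[[0, 0.001, 0], 0], [[0, 0.001, 0], 0], [[0, 0.002, 0], 0], [[0, 0.002, 0], 0], [[0, 0.003, 0], 0], [[0, 0.003, 0], 0], [[0, 0.003, 0], 0], [[0, 0.003, 0], 0]])

```text
clock: 5.2
position: [0.5027, 0.0572, 0.0597]
ee_rot: [0.751, 0.661, -0.002, -0.002]
ft_force: [-16.9, 1.2, 11.3]
grip_width: 0.003
```

>>> send_rows(steps=[[[0, -0.015, 0], 0], [[0, -0.035, 0], 0], [[0, -0.04, -0.04], 0], [[0, -0.04, -0.09], 0], [[0, -0.04, -0.14], 0], [[0, -0.04, -0.19], 0], [[0, -0.04, -0.24], 0], [[0, -0.04, -0.27], 0]])

```text
clock: 6.2
position: [0.4666, 0.0617, 0.333]
ee_rot: [0.751, 0.66, 0.002, 0.001]
ft_force: [-0.4, 0.4, -1.0]
grip_width: 0.004
```

```bash
python3 -c "
from h import *
o=st()
r=R.from_quat(o['ee_rot'])
T=np.eye(4);T[:3,:3]=r.as_matrix();T[:3,3]=o['position']
T=T@manip.camera_info('wrist')['T_tool_cam']
im,d=snap('wrist','w2')
snap('top','t2'); snap('scene','s2')
im=cv2.imread('pics/t2.png');cv2.imwrite('pics/t2z.png',cv2.resize(im[100:290,200:330],None,fx=3,fy=3))
im=cv2.imread('pics/s2.png');cv2.imwrite('pics/s2z.png',cv2.resize(im[130:320,180:380],None,fx=4,fy=3))
for n,dd,TT in(('wrist',d,T),('top',np.load('pics/t2.npy'),None),('scene',np.load('pics/s2.npy'),None)):
    P=w2p(cloud(n,dd,TT)); q=P[(abs(P[...,1])<.03)&(P[...,0]<-.105)&(P[...,0]>-.2)&(dd>0)&(P[...,2]>.06)&(P[...,2]<.085)]
    print(n,len(q), np.percentile(q[:,0],[2,20,50,80,98]).round(4) if len(q) else '')
im=cv2.imread('pics/t2.png');im2=cv2.imread('pics/s2.png')
for n,im in(('top',im),('scene',im2)):
    d=np.load('pics/%s2.npy'%n[0]);P=w2p(cloud(n,d)); g=(im.max(2)<60)&(d>0)&(abs(P[...,1]+.125)<.03)&(abs(P[...,0]+.157)<.08)&(P[...,2]>.15); q=P[g]; print(n,len(q),q.mean(0),np.polyfit(q[:,0]+.157,q[:,2],1),q.min(0),q.max(0))
"
```

```text
t 6.2 press mm [-1.84e+02  3.00e-01  3.33e+02] F [-0.4   0.37 -0.98] yawerr -0.051933392355095975 tilt [ 0.0039  0.0017 -1.    ] w 0.004
wrist 318 [-0.1372 -0.1362 -0.1336 -0.1293 -0.1099]
top 18 [-0.1362 -0.1342 -0.1301 -0.1229 -0.1093]
scene 40 [-0.1358 -0.1322 -0.1305 -0.1283 -0.1261]
top 367 [-0.15875054 -0.12236935  0.27356677] [-0.05320247  0.27347364] [-0.22488574 -0.13487302  0.25942352] [-0.09243207 -0.10927313  0.28234712]
scene 392 [-0.14849641 -0.13017446  0.26924271] [-0.07364407  0.26986895] [-0.21447217 -0.14113207  0.24856226] [-0.09083093 -0.11457071  0.27812002]
```

View pics/w2.png

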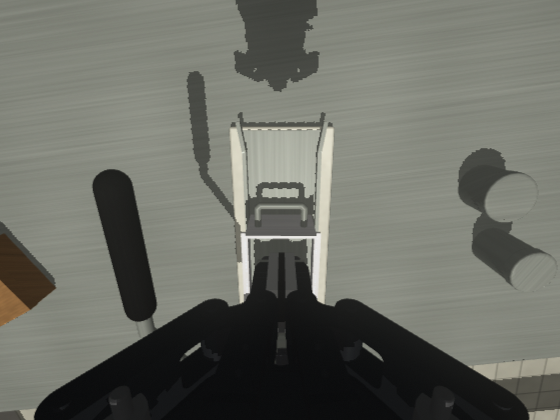

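View pics/s2z.png

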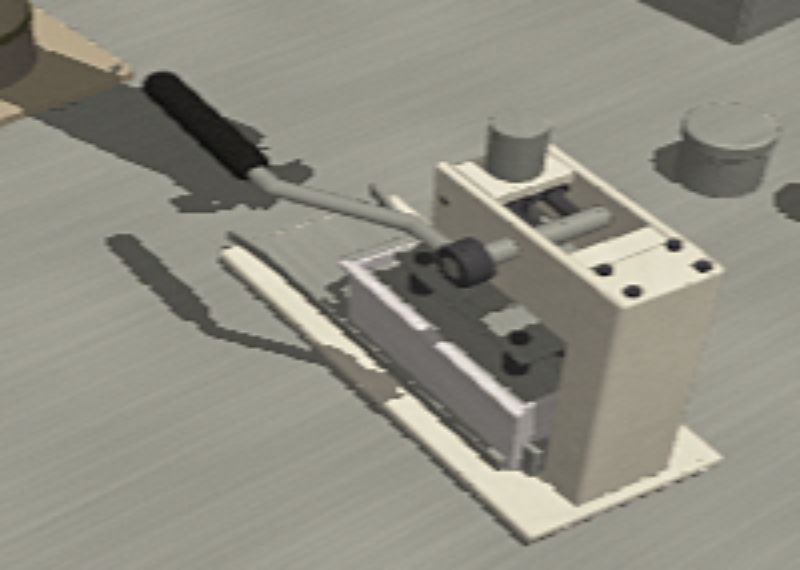

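>>> send_rows(steps=[[[-0.03, 0.005, -0.01], 0], [[-0.07, 0.015, -0.015], 0], [[-0.11, 0.025, -0.015], 0], [[-0.125, 0.026, -0.015], 0], [[-0.125, 0.026, 0.01], 0], [[-0.125, 0.026, 0.03], 0], [[-0.125, 0.026, 0.04], 0], [[-0.125, 0.026, 0.045], 0]], hand=1)

```text
clock: 7.35
position: [0.4758, -0.065, 0.2847]
ee_rot: [0.751, 0.661, -0.0, -0.0]
ft_force: [-0.0, 0.7, 0.7]
grip_width: 0.999
```

```bash
python3 -c "
from h import *
o=st()
r=R.from_quat(o['ee_rot'])
T=np.eye(4);T[:3,:3]=r.as_matrix();T[:3,3]=o['position']
T=T@manip.camera_info('wrist')['T_tool_cam']
im,d=snap('wrist','w3')
P=w2p(cloud('wrist',d,T)); g=(im.max(2)<60)&(d>0)&(abs(P[...,1]+.125)<.025)&(P[...,0]>-.23)&(P[...,0]<-.17)&(P[...,2]>.22)&(P[...,2]<.3);q=P[g]
print(len(q)); 
for a in np.arange(-.23,-.165,.01):
  s=q[(q[:,0]>a)&(q[:,0]<a+.01)]
  if len(s): print(round(a,3),s[:,1].min(),s[:,1].max(),s[:,2].max())
"
```

```text
t 7.35 press mm [-158.7 -124.2  284.7] F [-0.03  0.66  0.74] yawerr 0.008572895989033213 tilt [-6.e-04  1.e-04 -1.e+00] w 0.999
4116
-0.23 -0.132520335401541 -0.11427020858042838 0.2781688211185362
-0.22 -0.13533582795374866 -0.1108917791503139 0.2816903046187067
-0.21 -0.13565815739595527 -0.11120947674550062 0.2816063407290901
-0.2 -0.13579203783673469 -0.11075856232128196 0.2806842746834953
-0.19 -0.13561420908453814 -0.11060851998020459 0.28057352199010666
-0.18 -0.13570080314644942 -0.1109551910580554 0.2794576844389252
```

View pics/w3.png

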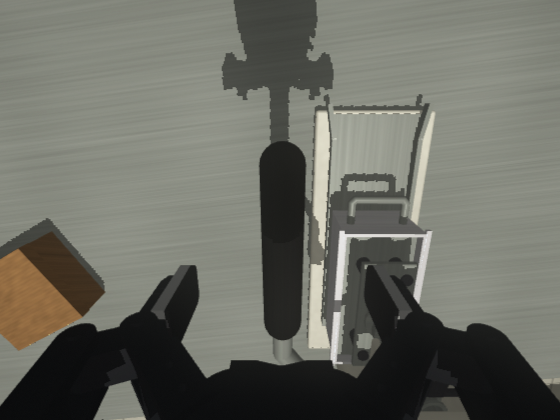

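>>> send_rows(steps=[[[0.0005, 0.001, 0.015], 0], [[0.0005, 0.001, 0.03], 0], [[0.0005, 0.001, 0.038], 0], [[0.0005, 0.001, 0.039], 0], [[0.0005, 0.001, 0.039], 0], [[0.0005, 0.001, 0.039], 0], [[0.0005, 0.001, 0.039], 0], [[0.0005, 0.001, 0.039], 0]])

```text
clock: 8.4
position: [0.4771, -0.0651, 0.2464]
ee_rot: [0.751, 0.661, 0.0, 0.0]
ft_force: [0.6, 0.4, -0.3]
grip_width: 1.0
```

>>> send_rows(steps=[[[0, 0, 0], 0], [[0, 0, 0], 0], [[0, 0, 0], 0], [[0, 0, 0], 0], [[0, 0, 0], 0], [[0, 0, 0], 0], [[0, 0, 0], 0], [[0, 0, 0], 0]], hand=0, force=40)

```text
clock: 9.4
position: [0.4771, -0.0647, 0.2463]
ee_rot: [0.751, 0.661, 0.0, -0.0]
ft_force: [0.8, 5.6, 0.3]
grip_width: 0.288
```

```bash
python3 -c "
from h import *
o=st()
for q in np.arange(0,.51,.05):
  a=.23-q; print(round(q,2),((.052-.21*np.cos(a))*1000).round(1),(250+210*np.sin(a)-18.7).round(1))
"
```

```text
t 9.4 press mm [-157.5 -123.7  246.3] F [0.76 5.64 0.3 ] yawerr 0.0030906418988934092 tilt [ 0.e+00  5.e-04 -1.e+00] w 0.288
0.0 -152.5 279.2
0.05 -154.6 268.9
0.1 -156.2 258.5
0.15 -157.3 248.1
0.2 -157.9 237.6
0.25 -158.0 227.1
0.3 -157.5 216.6
0.35 -156.5 206.2
0.4 -155.0 195.8
0.45 -152.9 185.5
0.5 -150.4 175.3
```

>>> send_rows(steps=[[[0.0005, 0.0, -0.004], 0], [[0.0005, 0.001, -0.009], 0], [[0.0005, 0.001, -0.014], 0], [[0.0005, 0.002, -0.019], 0], [[0.0005, 0.003, -0.023], 0], [[0.0005, 0.004, -0.027], 0], [[0.0005, 0.004, -0.029], 0], [[0.0005, 0.004, -0.029], 0]])

```text
clock: 10.4
position: [0.4811, -0.0651, 0.2755]
ee_rot: [0.751, 0.66, 0.0, -0.0]
ft_force: [-0.6, 3.4, -4.4]
grip_width: 0.288
```

```bash
python3 -c "
from h import *
o=st()"
```

```text
t 10.4 press mm [-153.5 -123.6  275.5] F [-0.58  3.43 -4.39] yawerr -0.027147905973663455 tilt [ 2.e-04  2.e-04 -1.e+00] w 0.288
```

>>> send_rows(steps=[[[0, 0, -0.001], 0], [[0, 0, -0.002], 0], [[0, 0, -0.003], 0], [[0, 0.001, -0.004], 0], [[0, 0.001, -0.005], 0], [[0, 0.001, -0.005], 0], [[0, 0.001, -0.005], 0], [[0, 0.001, -0.005], 0]])

```text
clock: 11.4
position: [0.4822, -0.0653, 0.2804]
ee_rot: [0.751, 0.66, 0.0, 0.0]
ft_force: [2.4, 3.1, -5.7]
grip_width: 0.285
```

```bash
python3 -c "
from h import *
o=st()"
```

```text
t 11.4 press mm [-152.4 -123.6  280.4] F [ 2.36  3.1  -5.66] yawerr -0.026718624925067047 tilt [ 4.e-04  1.e-04 -1.e+00] w 0.285
```

>>> send_rows(steps=[[[0, -0.002, 0.012], 0], [[0, -0.004, 0.024], 0], [[0, -0.005, 0.037], 0], [[0, -0.0055, 0.05], 0], [[0, -0.005, 0.063], 0], [[0, -0.004, 0.076], 0], [[0, -0.0025, 0.088], 0], [[0, 0, 0.098], 0]])

```text
clock: 12.4
position: [0.482, -0.0653, 0.1814]
ee_rot: [0.751, 0.66, -0.0, -0.0]
ft_force: [-2.4, 1.5, 3.8]
grip_width: 0.288
```

```bash
python3 -c "
from h import *
o=st()"
```

```text
t 12.4 press mm [-152.5 -123.7  181.4] F [-2.38  1.46  3.79] yawerr -0.026809532399198588 tilt [-7.e-04  0.e+00 -1.e+00] w 0.288
```

>>> send_rows(steps=[[[0, -0.0025, -0.012], 0], [[0, -0.004, -0.024], 0], [[0, -0.005, -0.037], 0], [[0, -0.0055, -0.05], 0], [[0, -0.005, -0.063], 0], [[0, -0.004, -0.076], 0], [[0, -0.002, -0.088], 0], [[0, 0, -0.098], 0]])

```text
clock: 13.4
position: [0.4825, -0.0653, 0.2811]
ee_rot: [0.751, 0.661, 0.0, 0.0]
ft_force: [4.8, 1.6, -8.1]
grip_width: 0.293
```

```bash
python3 -c "
from h import *
o=st()
snap('scene','s3')
im=cv2.imread('pics/s3.png');cv2.imwrite('pics/s3z.png',cv2.resize(im[130:320,180:380],None,fx=4,fy=3))
for n in 's2','s3':
  d=np.load('pics/%s.npy'%n);P=w2p(cloud('scene',d));q=P[(np.hypot(P[...,0],P[...,1])<.014)&(P[...,2]>.26)];print(n,len(q),np.median(q[:,2]),q[:,2].max())"
```

```text
t 13.4 press mm [-152.  -123.6  281.1] F [ 4.84  1.6  -8.09] yawerr -0.021894951902467596 tilt [ 8.e-04 -0.e+00 -1.e+00] w 0.293
s2 79 0.32175836103446476 0.324344476611379
s3 74 0.32187377809144824 0.3254121064282748
```

View pics/s3z.png

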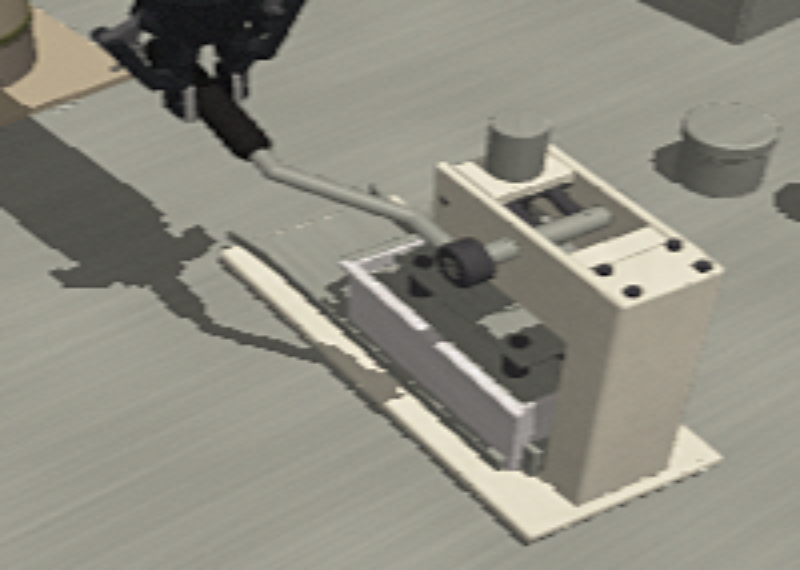

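>>> send_rows(steps=[[[0, -0.002, 0.012], 0], [[0, -0.004, 0.024], 0], [[0, -0.005, 0.037], 0], [[0, -0.0055, 0.05], 0], [[0, -0.005, 0.063], 0], [[0, -0.004, 0.076], 0], [[0, -0.0025, 0.088], 0], [[0, 0, 0.1], 0]])

```text
clock: 14.45
position: [0.4822, -0.0653, 0.1795]
ee_rot: [0.751, 0.661, -0.0, -0.0]
ft_force: [-2.3, 1.9, 3.9]
grip_width: 0.288
```

```bash
python3 -c "
from h import *
o=st()
snap('scene','s4')
im=cv2.imread('pics/s4.png');cv2.imwrite('pics/s4z.png',cv2.resize(im[130:320,180:380],None,fx=4,fy=3))
for n in 's2','s3','s4':
  d=np.load('pics/%s.npy'%n);P=w2p(cloud('scene',d));q=P[(np.hypot(P[...,0],P[...,1])<.014)&(P[...,2]>.26)];print(n,len(q),np.median(q[:,2]),q[:,2].max())"
```

```text
t 14.45 press mm [-152.3 -123.6  179.5] F [-2.27  1.86  3.88] yawerr -0.022511717040174517 tilt [-1.e-04  0.e+00 -1.e+00] w 0.288
s2 79 0.32175836103446476 0.324344476611379
s3 74 0.32187377809144824 0.3254121064282748
s4 71 0.32177399445801425 0.32439055607447476
```

View pics/s4z.png

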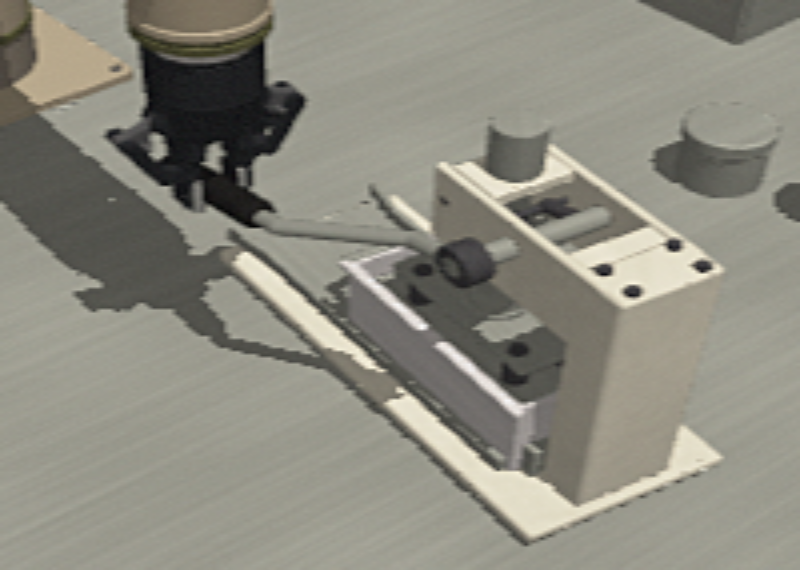

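```bash
python3 -c "
from h import *
Q={}
for n in 's2','s3','s4':
  d=np.load('pics/%s.npy'%n);P=w2p(cloud('scene',d));
  m=(P[...,0]>-.095)&(P[...,0]<-.03)&(abs(P[...,1])<.04)&(P[...,2]>.06)&(P[...,2]<.16)
  q=P[m];print(n,len(q),np.percentile(q[:,2],[5,25,50,75,95,100]).round(4))
  m=(P[...,0]>-.095)&(P[...,0]<.095)&(abs(P[...,1])<.04)&(P[...,2]>.06)&(P[...,2]<.16)
  q=P[m];print(np.histogram(q[:,2],bins=np.arange(.06,.165,.005))[0])
a=cv2.imread('pics/s2.png')[190:260,250:330];b=cv2.imread('pics/s3.png')[190:260,250:330];c=cv2.imread('pics/s4.png')[190:260,250:330]
cv2.imwrite('pics/cmp.png',cv2.resize(np.hstack([a,b,c]),None,fx=3.3,fy=6,interpolation=cv2.INTER_CUBIC))
"
```

```text
s2 242 [0.0925 0.0946 0.099  0.1318 0.1351 0.1391]
[  0   0   0   0   0   4 241 225  16  21   7   4   1  81 317  89  14   2
   9   6]
s3 252 [0.0891 0.0916 0.1024 0.1274 0.1308 0.1338]
[  0   0   0   0   0  92 336  33  14  18   8   1  54 322 121  24  18  23
   2   0]
s4 236 [0.0796 0.0823 0.1036 0.118  0.1209 0.1228]
[  0   0   0  54 287  30  10  19   4   4  68 371 107  26  26  37  10   4
   2   0]
```

View pics/cmp.png

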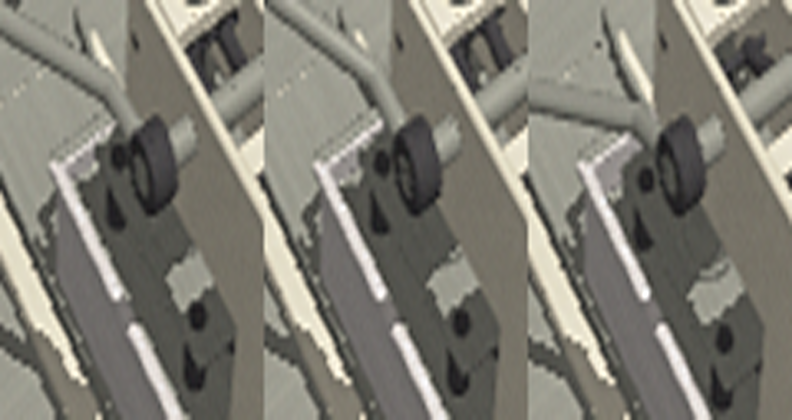

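>>> send_rows(steps=[[[0, -0.0025, -0.012], 0], [[0, -0.004, -0.024], 0], [[0, -0.005, -0.037], 0], [[0, -0.0055, -0.05], 0], [[0, -0.005, -0.063], 0], [[0, -0.004, -0.076], 0], [[0, -0.002, -0.089], 0], [[0, -0.0005, -0.1], 0]])

```text
clock: 15.5
position: [0.4826, -0.0653, 0.2814]
ee_rot: [0.751, 0.66, 0.001, 0.001]
ft_force: [6.8, -0.4, -9.0]
grip_width: 0.288
```

>>> send_rows(steps=[[[0, -0.002, 0.012], 0], [[0, -0.004, 0.024], 0], [[0, -0.005, 0.037], 0], [[0, -0.0055, 0.05], 0], [[0, -0.005, 0.059], 0], [[0, -0.0045, 0.066], 0], [[0, -0.004, 0.073], 0], [[0, -0.004, 0.076], 0]])

```text
clock: 16.5
position: [0.4777, -0.0647, 0.204]
ee_rot: [0.751, 0.66, 0.0, 0.0]
ft_force: [-2.0, 1.3, 5.1]
grip_width: 0.283
```

```bash
python3 -c "
from h import *
o=st()"
```

```text
t 16.5 press mm [-156.8 -123.6  204. ] F [-2.    1.27  5.11] yawerr -0.027878240248853103 tilt [ 1.e-04 -1.e-04 -1.e+00] w 0.283
```

>>> send_rows(steps=[[[0, 0.0005, 0.004], 0], [[0, 0.001, 0.008], 0], [[0, 0.0015, 0.012], 0], [[0, 0.002, 0.015], 0], [[0, 0.003, 0.018], 0], [[0, 0.0035, 0.021], 0], [[0, 0.004, 0.024], 0], [[0, 0.004, 0.024], 0]])

```text
clock: 17.5
position: [0.482, -0.0652, 0.1802]
ee_rot: [0.751, 0.66, 0.0, 0.0]
ft_force: [0.3, 0.6, 1.2]
grip_width: 0.286
```

>>> send_rows(steps=[[[0, -0.0025, -0.012], 0], [[0, -0.004, -0.024], 0], [[0, -0.005, -0.037], 0], [[0, -0.0055, -0.05], 0], [[0, -0.005, -0.063], 0], [[0, -0.004, -0.076], 0], [[0, -0.002, -0.089], 0], [[0, -0.001, -0.099], 0]])

```text
clock: 18.5
position: [0.4815, -0.0651, 0.2803]
ee_rot: [0.751, 0.661, 0.001, 0.001]
ft_force: [8.0, -0.5, -9.8]
grip_width: 0.287
```

```bash
cat >> h.py <<'E'
def lid(f):
    im,d=snap('scene',f);P=w2p(cloud('scene',d))
    m=(P[...,0]>-.095)&(P[...,0]<.095)&(abs(P[...,1])<.04)&(P[...,2]>.06)&(P[...,2]<.16)
    h,e=np.histogram(P[m][:,2],bins=np.arange(.06,.161,.002)); print('lid hist',h); k=25
    q=P[m][:,2]; q=q[q>.09]; k=np.argmax(np.histogram(q,bins=np.arange(.09,.15,.001))[0]); print('bridge z',.09+k*.001,'start ~.132')
E
python3 -c "
from h import *
o=st();lid('s5')"
```

```text
t 18.5 press mm [-153.1 -123.6  280.3] F [ 7.96 -0.54 -9.83] yawerr -0.0237734801724514 tilt [ 2.e-03 -2.e-04 -1.e+00] w 0.287
lid hist [  0   0   0   0   0   0   0   2  31  92 108  47   7   7   4   6   5   4
   2   2   8  20  23 115 196 149  49  44  13   8   7  10  12  27  16  11
   5   3   5   4   3   5   2   3   1   1   0   0   0   0]
bridge z 0.109 start ~.132
```

>>> send_rows(steps=[[[0, -0.001, 0.012], 0], [[0, -0.003, 0.024], 0], [[0, -0.004, 0.037], 0], [[0, -0.0045, 0.048], 0], [[0, -0.0045, 0.056], 0], [[0, -0.004, 0.062], 0], [[0, -0.0035, 0.066], 0], [[0, -0.003, 0.07], 0]])

```text
clock: 19.55
position: [0.4779, -0.0647, 0.2096]
ee_rot: [0.751, 0.661, 0.0, 0.0]
ft_force: [-4.5, 0.8, 7.6]
grip_width: 0.289
```

>>> send_rows(steps=[[[0, 0, 0.001], 0], [[0, 0, 0.003], 0], [[0, 0, 0.005], 0], [[0, 0.001, 0.007], 0], [[0, 0.001, 0.009], 0], [[0, 0.001, 0.01], 0], [[0, 0.001, 0.011], 0], [[0, 0.001, 0.012], 0]])

```text
clock: 20.55
position: [0.4794, -0.0649, 0.198]
ee_rot: [0.751, 0.661, 0.001, 0.001]
ft_force: [-1.9, 1.4, 8.0]
grip_width: 0.283
```

```bash
python3 -c "
from h import *
o=st()"
```

```text
t 20.55 press mm [-155.1 -123.6  198. ] F [-1.94  1.35  8.03] yawerr -0.022421506237478184 tilt [ 2.2e-03  3.0e-04 -1.0e+00] w 0.283
```

>>> send_rows(steps=[[[0, 0, 0.001], 0], [[0, 0, 0.002], 0], [[0, 0, 0.003], 0], [[0, 0.001, 0.005], 0], [[0, 0.001, 0.006], 0], [[0, 0.001, 0.007], 0], [[0, 0.001, 0.008], 0], [[0, 0.0015, 0.009], 0]])

```text
clock: 21.55
position: [0.4809, -0.0651, 0.1891]
ee_rot: [0.751, 0.661, 0.001, 0.001]
ft_force: [-3.4, 0.4, 8.8]
grip_width: 0.284
```

>>> send_rows(steps=[[[0, 0, 0.001], 0], [[0, 0, 0.002], 0], [[0, 0, 0.003], 0], [[0, 0.001, 0.004], 0], [[0, 0.001, 0.005], 0], [[0, 0.001, 0.006], 0], [[0, 0.0015, 0.007], 0], [[0, 0.002, 0.008], 0]])

```text
clock: 22.55
position: [0.4826, -0.0653, 0.1809]
ee_rot: [0.751, 0.661, 0.001, 0.0]
ft_force: [-5.0, 1.0, 8.9]
grip_width: 0.291
```

```bash
python3 -c "
from h import *
o=st()"
```

```text
t 22.55 press mm [-151.9 -123.6  180.9] F [-4.98  0.97  8.89] yawerr -0.018331874060038444 tilt [ 1.4e-03  3.0e-04 -1.0e+00] w 0.291
```

>>> send_rows(steps=[[[0, -0.003, -0.012], 0], [[0, -0.0045, -0.024], 0], [[0, -0.0055, -0.037], 0], [[0, -0.006, -0.05], 0], [[0, -0.0055, -0.063], 0], [[0, -0.0045, -0.076], 0], [[0, -0.0025, -0.089], 0], [[0, -0.0005, -0.099], 0]])

```text
clock: 23.55
position: [0.4818, -0.0652, 0.2801]
ee_rot: [0.751, 0.661, 0.0, 0.0]
ft_force: [3.7, -0.2, -8.1]
grip_width: 0.289
```

```bash
python3 -c "
from h import *
o=st();lid('s6')"
```

```text
t 23.55 press mm [-152.7 -123.6  280.1] F [ 3.74 -0.2  -8.09] yawerr -0.019396995436792963 tilt [ 2.e-04 -1.e-04 -1.e+00] w 0.289
lid hist [  0   0   0   0   0   0   0   6  29  75  74  36   7   4   4   1   3   9
  21  60 178 175 103  39  27  20  17  15  18  24  28  13   5   4   5   4
   4   4   9   2   5   0   3   3   3   1   0   0   0   0]
bridge z 0.102 start ~.132
```

>>> send_rows(steps=[[[0, 0, 0.002], 0], [[0, 0, 0.004], 0], [[0, -0.0005, 0.006], 0], [[0, -0.001, 0.008], 0], [[0, -0.001, 0.01], 0], [[0, -0.0015, 0.012], 0], [[0, -0.0015, 0.013], 0], [[0, -0.002, 0.014], 0]])

```text
clock: 24.6
position: [0.4797, -0.0649, 0.2658]
ee_rot: [0.751, 0.661, 0.0, 0.0]
ft_force: [-5.9, 0.8, 8.8]
grip_width: 0.289
```

>>> send_rows(steps=[[[0, 0, 0.001], 0], [[0, 0, 0.003], 0], [[0, -0.0005, 0.005], 0], [[0, -0.001, 0.006], 0], [[0, -0.001, 0.007], 0], [[0, -0.001, 0.008], 0], [[0, -0.0015, 0.009], 0], [[0, -0.0015, 0.01], 0]])

```text
clock: 25.6
position: [0.4789, -0.0649, 0.2564]
ee_rot: [0.751, 0.661, 0.001, 0.001]
ft_force: [-5.2, 0.9, 10.7]
grip_width: 0.285
```

>>> send_rows(steps=[[[0, 0, 0.001], 0], [[0, 0, 0.002], 0], [[0, 0, 0.003], 0], [[0, 0, 0.004], 0], [[0, -0.0005, 0.005], 0], [[0, -0.0005, 0.006], 0], [[0, -0.001, 0.007], 0], [[0, -0.001, 0.008], 0]])

```text
clock: 26.6
position: [0.4784, -0.0648, 0.2486]
ee_rot: [0.751, 0.661, 0.001, 0.001]
ft_force: [-3.7, 0.3, 10.7]
grip_width: 0.285
```

```bash
python3 -c "
from h import *
o=st()"
```

```text
t 26.6 press mm [-156.2 -123.6  248.6] F [-3.74  0.26 10.68] yawerr -0.020804708073313805 tilt [ 3.7e-03  2.0e-04 -1.0e+00] w 0.285
```

>>> send_rows(steps=[[[0, 0, 0.001], 0], [[0, 0, 0.002], 0], [[0, 0, 0.003], 0], [[0, 0, 0.004], 0], [[0, -0.0005, 0.005], 0], [[0, -0.0005, 0.006], 0], [[0, -0.001, 0.007], 0], [[0, -0.001, 0.008], 0]])

```text
clock: 27.6
position: [0.4779, -0.0647, 0.2408]
ee_rot: [0.751, 0.661, 0.002, 0.002]
ft_force: [-0.6, -1.1, 10.5]
grip_width: 0.29
```

>>> send_rows(steps=[[[0, 0, 0.001], 0], [[0, 0, 0.002], 0], [[0, 0, 0.003], 0], [[0, 0, 0.004], 0], [[0, 0, 0.005], 0], [[0, 0, 0.006], 0], [[0, 0, 0.007], 0], [[0, 0, 0.008], 0]])

```text
clock: 28.6
position: [0.4777, -0.0647, 0.2334]
ee_rot: [0.751, 0.66, 0.002, 0.001]
ft_force: [-5.9, 0.3, 18.2]
grip_width: 0.289
```

>>> send_rows(steps=[[[0, 0, 0], 0], [[0, 0, 0], 0], [[0, 0, -0.006], 0], [[0, 0.001, -0.014], 0], [[0, 0.002, -0.023], 0], [[0, 0.003, -0.032], 0], [[0, 0.004, -0.04], 0], [[0, 0.0045, -0.047], 0]])

```text
clock: 29.6
position: [0.4813, -0.0652, 0.2785]
ee_rot: [0.751, 0.661, 0.0, 0.001]
ft_force: [11.3, -0.5, -8.6]
grip_width: 0.287
```

```bash
python3 -c "
from h import *
o=st();lid('s7')"
```

```text
t 29.6 press mm [-153.3 -123.6  278.5] F [11.27 -0.55 -8.57] yawerr -0.022189327230876188 tilt [ 1.4e-03 -6.0e-04 -1.0e+00] w 0.287
lid hist [  0   0   0   0   0   0   0   2  34  76  71  39   9   2   2   1   3  12
  18  66 186 181  88  42  23  19  17  14  16  34  21  10   4   7   5   3
   6   4   4   5   4   4   3   3   1   0   0   0   0   0]
bridge z 0.102 start ~.132
```

>>> send_rows(steps=[[[0, 0.0015, 0], 0], [[0, 0.0015, 0], 0], [[0, 0.0015, 0], 0], [[0, 0.0015, 0], 0], [[0, 0.0015, 0], 0], [[0, 0.0015, 0], 0], [[0, 0.0015, 0], 0], [[0, 0.0015, 0], 0]], hand=1)

```text
clock: 30.65
position: [0.482, -0.0652, 0.2783]
ee_rot: [0.751, 0.661, -0.0, -0.0]
ft_force: [-0.2, 0.1, -0.6]
grip_width: 0.994
```

>>> send_rows(steps=[[[0, 0, -0.005], 0], [[0, 0, -0.015], 0], [[0, 0, -0.03], 0], [[0, 0, -0.05], 0], [[0, 0, -0.075], 0], [[0, 0, -0.1], 0], [[0, -0.02, -0.12], 0], [[0, -0.04, -0.13], 0]])

```text
clock: 31.65
position: [0.4422, -0.0603, 0.4103]
ee_rot: [0.751, 0.66, 0.001, 0.001]
ft_force: [0.5, 0.6, 0.2]
grip_width: 0.999
```

```bash
python3 -c "
from h import *
o=st();lid('s8')
im=cv2.imread('pics/s8.png');cv2.imwrite('pics/s8z.png',cv2.resize(im[130:320,180:420],None,fx=3.3,fy=3))
r=R.from_quat(o['ee_rot'])
T=np.eye(4);T[:3,:3]=r.as_matrix();T[:3,3]=o['position']
T=T@manip.camera_info('wrist')['T_tool_cam']
im,d=snap('wrist','w8')
P=w2p(cloud('wrist',d,T)); g=(im.max(2)<60)&(d>0)&(abs(P[...,1]+.125)<.025)&(P[...,0]>-.24)&(P[...,0]<-.09)&(P[...,2]>.22)&(P[...,2]<.33);q=P[g]
print(len(q),np.polyfit(q[:,0]+.153,q[:,2],1))
q=P[(abs(P[...,1])<.025)&(P[...,0]<-.115)&(P[...,0]>-.2)&(d>0)&(P[...,2]>.06)&(P[...,2]<.085)]
print('bar',len(q), np.percentile(q[:,0],[2,20,50,80,98]).round(4))
"
```

```text
t 31.65 press mm [-192.7 -123.8  410.3] F [0.51 0.61 0.17] yawerr -0.05460865948218441 tilt [ 1.9e-03  1.0e-04 -1.0e+00] w 0.999
lid hist [  0   0   0   0   0   0   0   3  24  93  69  36   9   3   6   1   0  13
  22  56 183 194  94  34  25  15  17  13  25  23  29   7   9   5   4   3
   5   3   6   3   5   2   4   1   2   0   1   0   0   0]
bridge z 0.10099999999999999 start ~.132
2866 [-0.17435607  0.3009351 ]
bar 177 [-0.1359 -0.1345 -0.1323 -0.129  -0.1265]
```

View pics/s8z.png

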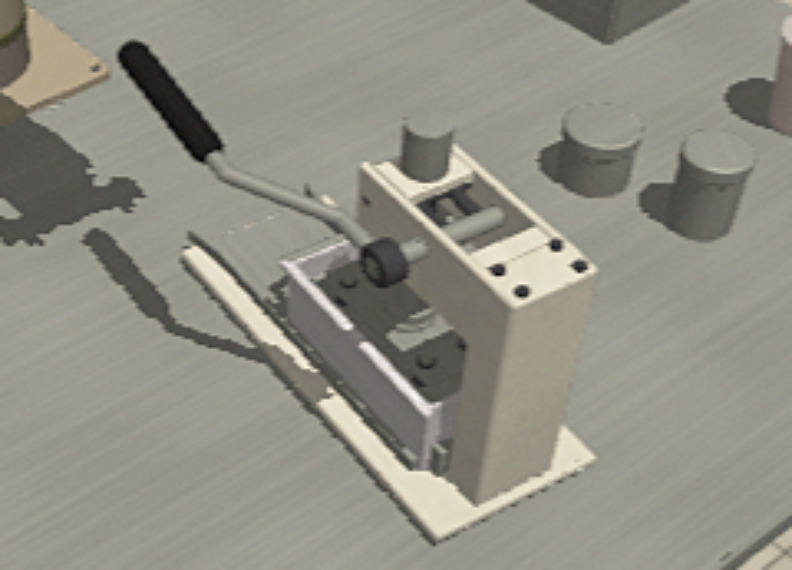

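View pics/w8.png

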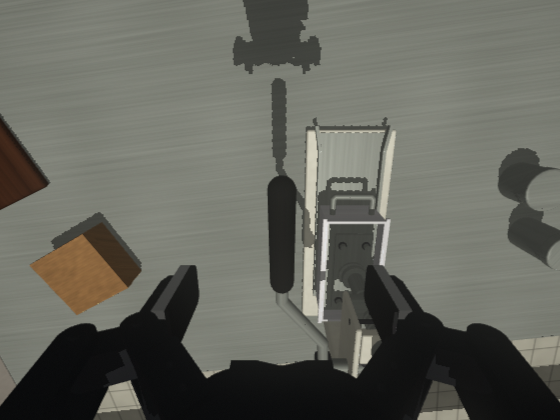

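```bash
python3 -c "
from h import *
print(manip.hand_in()); st()"
```

```text
the job is handed in; nothing more can be done
None
the job is handed in; nothing more can be done
```

I slid the mould home, pumped the press until the springs went solid, raised the lever and let go. The job was handed in at about 32 s of the 72 s allowed. There is no verdict from the simulator; what follows is from my own readings.

- **Mould home:** The mould was pushed by its bar until it stopped against the back stops at about 17 N. At the end the bar measured about 132 mm in front of the ram's axis, which is where it should be when home.
- **Pumping:** I made four full strokes. On the fifth down-stroke the grip force sat at about 10.7 N, then rose to 18.2 N partway down. I estimate 80–90 N under the ram at that point. That is worked out from the grip force, because the ram force itself can't be read. I held there for a moment and did not push further.
- **Final state:**
  - **Lid:** It stayed down about 31 mm in the pictures taken after the lever went up and after I let go, so the catch is holding. I did not measure the force on the lid at the end; I expect roughly 35 N from the springs.
  - **Lever:** It is at about 0.05 rad, close to its top stop.
  - **Gripper and bystanders:** The gripper is clear of everything. The shakers and box look undisturbed in the final views, though I judged this by eye.

One check misled me at first. The round stub on top of the head did not move after the first two strokes, so it looked as if nothing was happening. It must be a fixed part, since the lid's height in the pictures showed the ram was coming down.

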